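Park the solder pot and hold the bin's sprung hatch

TASK

I need to reach into the parts bin, so slide the solder pot along the bench from the blue ring to fully inside the orange ring without lifting or tipping it, and let go of it. Then raise the bin's sprung hatch by its yellow handle just past its balance point (the red line) without letting it spring wide open, ease it back to just below the balance, in the green band, and finish while still holding it there by the handle, still. Leave everything else where it is.

Things in the scene. Friction and masses are not known exactly. Their poses are not given: they have to be found in the camera images.
- bin: the fixed black parts bin, an open-topped box 240 x 260 mm (x, y), 100 mm high, walls 5 mm, screwed to the bench; origin under its centre on the bench, x points level from its front (towards robot and pot) to its hinge side, y along the hinge line to its left, z up. The hatch's hinge line runs along y at x = 120 mm, z = 100 mm
- hatch (a joint): angle of the bin's sprung hatch (blue lid 240 x 260 x 6 mm), rad: 0 shut (level, rests there), growing as its front edge rises; stop at 1.4. Spring and weight balance at 0.60 (red line): below it falls shut, above it springs wide open, with about 2.4 N m per rad away from the balance (6 N at the handle when shut, 1 N at 0.1 rad from the balance). The green band spans 0.44 to 0.58
- green_band (a point): middle of the green band on the look-only white quadrant plate fixed upright on the bin's right (-y) flank beside the hinge; the red radial line, just above the green, is the balance. The hatch is read against them. Axes as the bin's
- hatch_grip: yellow handle near the hatch's front edge: round bar 14 mm thick, 108 mm long, parallel to the hinge line, turning freely on its own axis between two steel posts (8 mm thick, 58 mm high), 38 mm clear below. Origin mid-bar: from the hinge line 205 mm along the hatch to its front and 51 mm out of its plane (151 mm above the bench shut, 258 mm at balance). y along the bar, to the bin's left
- pot: the loose steel solder pot with its lid fixed on: upright cylinder 60 mm across, 50 mm high, with a black knob 18 mm across in the middle of its top, up to 62 mm above the bench; 0.4 to 0.75 kg; taken or pushed high up it tips rather than slides. Origin under its centre, z up
- front_mark: a blue ring painted on the bench in front of the bin, 84 mm inside and 96 mm outside diameter; the pot starts inside it. Origin at its centre
- park_mark: an orange ring painted on the bench, same size, empty, to the left or the right of the blue one. Origin at its centre
- meter: bystander: a yellow multimeter 140 x 75 x 34 mm, lying flat; origin under its centre, x along its length
- tape: bystander: an amber roll of tape, 90 mm across, 24 mm high, lying flat; origin under its centre
- cleaner: bystander: an upright blue bottle, 56 mm across, 130 mm high; origin under its centre
- flux: bystander: a small amber jar, 52 mm across, 55 mm high; origin under its centre
- driver: bystander: a screwdriver lying on the bench, along its x axis; origin under its middle
Things that resemble listed ones, but are neither listed nor needed, are in the scene too. Leave any purple look-alike of the pot alone.

How it is judged:
By the outcome, as a careful person would: the job done as asked, in the order asked, and still so for the second after the job is handed in, while the arm keeps its last pose, push and grip.
It also fails if it takes over 61 s, if anything falls off the work surface, if the arm or the gripper's body presses on something with over 40 N, if the wrist force passes 120 N, or if a joint passes its speed limit or range.

ROBOT

A 7-joint arm with a two-finger parallel gripper is mounted at the origin on the work surface. World frame = base frame: x ahead of the robot, y to its left, z up, the work surface at z = 0. Lengths are in m, angles in rad, forces in N, time in s.
With the tool pointing down it reaches from about 0.4 to 0.875 m from the base axis. Payload 19.3 kg.
Tool frame: the origin (TCP) lies at the very end of the fingers, on their centre line; the grasp point (between the pads) lies 19 mm behind it; z points along the fingers, y is the line along which they close (so a half turn about z gives the same grasp; the last joint's range is limited). The gripper opens to 85 mm and grips with 20 to 120 N. Pads are 22 mm wide; open, the fingers measure 114 mm over their backs; the gripper's body (76 mm by 85 mm) begins 54 mm behind the grasp point. The pads swing forward as they close: fully open they stand 13 mm farther back than shut.
Start: joints at [-1.35, 0.521, -0.036, 1.599, 0.021, 1.021, -0.113], TCP at [0.179, 0.599, 0.231] pointing down, gripper open.
Joint ranges: [-2.91, 2.91], [-0.3, 2.13], [-1.5, 1.42], [0.17, 2.43], [-1.26, 4.41], [0.16, 1.93], [-2.52, 2.52]. Speed limits (rad/s): [1.89, 1.89, 2.39, 2.39, 3.01, 3.01, 3.01].

INTERFACE

Orientations are given as [roll, pitch, yaw] about the fixed x, y, z axes, in that order (R = Rz(yaw) Ry(pitch) Rx(roll)).
In Python, from workcell import bot gives the robot as it stands.
- The arm moves only by the tool jog_arm, never from a script. Its argument "motion" is a list of rows, each a list of 5 numbers: the shift along the tool's x, y, z scaled (see below), then the turn about the tool's z scaled (see below), then the opening, from 0 (shut) to 1 (fully open). A call has 1 to 12 rows; each row shifts and turns the commanded pose from where the row before left it, along the tool's axes as they then stand; what a row does not reach is not made up. The controller multiplies each number of a shift by 30 mm and each number of a turn by 0.08 rad. A row lasts 1/10 s, in which the tool goes at most 50 mm and 8.59 degrees, less where a joint would pass 70% of its speed; a pose out of reach is approached as far as the arm can. A call with a number of a shift or a turn outside -1 to 1 is refused whole. A call with a gripper value outside its range is refused whole. The fingers move at their own pace and stop on an object; "newtons" is the grip in N (left out, the last holds). Time passes only in rows, so rows that do not move let the fingers close. It gives the time, the measured TCP pose, the force, the opening and the grip force at its end, in the units of the state.
- bot.observe(): the state, without advancing time (a new reading comes with each control period).
- bot.grab_frame(name): name is "scene" or "top" or "wrist"; returns a dict with "pixels" (480x640x3 uint8, red, green, blue), "fovy" (degrees; the focal length in pixels is half the picture's height over the tangent of half this angle, whatever the lens; pixels are square), "cx", "cy" (the principal point, pixels), "rvec" (rotation vector, rad) and "tvec" (3), from world to camera coordinates, as OpenCV has them; the wrist camera has in their place "mount" (4x4, takes a point from camera to tool coordinates, whose origin is the TCP and whose axes are the flange's). Camera axes: x right, y down, z forward; pixel columns grow to the right and rows downward; lengths in m; the calibration is good to about 2 mm. A picture is of the moment at which its call begins: read the wrist's pose just before it. There is no depth.
- bot.job_done(): hands the job in; it is judged then, once.
The state is a dict: "clock": time; "qpos": joint angles; "qd": joint speeds; "joint_efforts": joint torques, N m; "position": TCP position; "tool_rot": TCP orientation; "force": force on the tool from outside, world axes, zero at the start; "moment": the same for the moment, N m; "grip_width": finger opening in m; "finger_force": force on a finger pad.
Only numpy, scipy, OpenCV 4.12 (cv2) and the standard library are available. Lean on these libraries where they do the work, as an engineer would, in place of code of your own. Each camera call takes 0.05 s, during which the arm holds its last target. There are 200 camera calls.

## Working session

There is one attempt and no reset: what is moved stays moved. The work goes in short steps, Python scripts to look and compute and a tool call to move; the robot and the scene stay as the last step left them, time stands still between calls to the robot, and variables do not carry over. Pictures are saved under pics/ and viewed, at most 10 in all, crops included, and the job is handed in when it is done.

Besides the shell and the picture viewer there is one more tool, called after "Call:" as name(argument=value, ...) on one line, values as JSON. jog_arm: Moves the arm, as the interface text tells. Shifts and turns lie within -1 to 1; 1 stands for 30 mm of shift or 0.08 rad of turn. Its arguments: {"type":"object","properties":{"motion":{"type":"array","items":{"type":"array","items":{"type":"number"}}},"newtons":{"type":"number"}},"required":["motion"]}

```bash
mkdir -p pics; ls; cat > h.py <<'E'
import numpy as np, cv2
from workcell import bot
from scipy.spatial.transform import Rotation as R
def grab(n,save=None):
    f=bot.grab_frame(n)
    im=cv2.cvtColor(np.asarray(f["pixels"]),cv2.COLOR_RGB2BGR)
    if save: cv2.imwrite("pics/"+save+".png",im)
    return f,im
def cam(f,state=None):
    fl=240/np.tan(np.radians(f["fovy"])/2)
    if "mount" in f:
        T=np.eye(4);T[:3,:3]=R.from_euler("xyz",state["tool_rot"]).as_matrix();T[:3,3]=state["position"]
        M=T@np.array(f["mount"]);return fl,M[:3,:3],M[:3,3]
    Rm=cv2.Rodrigues(np.array(f["rvec"],float))[0]
    return fl,Rm.T,-Rm.T@np.array(f["tvec"],float).ravel()
def ray(f,uv,state=None):
    fl,A,c=cam(f,state)
    d=A@np.array([(uv[0]-f["cx"])/fl,(uv[1]-f["cy"])/fl,1.]);return c,d/np.linalg.norm(d)
def onz(f,uv,z,state=None):
    c,d=ray(f,uv,state);return c+d*(z-c[2])/d[2]
def proj(f,p,state=None):
    fl,A,c=cam(f,state);q=A.T@(np.array(p)-c);return np.array([f["cx"]+fl*q[0]/q[2],f["cy"]+fl*q[1]/q[2]])
E
python3 - <<'E'
from h import *
s=bot.observe();print({k:np.round(v,3) for k,v in s.items()})
for n in("scene","top"):
    f,im=grab(n,n+"0");print(n,f["fovy"],f["cx"],f["cy"],cam(f)[2], [k for k in f])
E
```

```text
pics
{'clock': np.float64(0.0), 'qpos': array([-1.35 ,  0.522, -0.036,  1.6  ,  0.021,  1.021, -0.113]), 'qd': array([ 0.001, -0.   , -0.001, -0.   , -0.001,  0.   , -0.001]), 'joint_efforts': array([-1.0000e-03, -9.2711e+01,  1.9790e+00, -3.6995e+01,  1.8000e-02,
        8.0000e-03,  0.0000e+00]), 'position': array([0.179, 0.598, 0.231]), 'tool_rot': array([-3.141,  0.   ,  2.851]), 'force': array([ 0.058, -0.191,  0.235]), 'moment': array([0.011, 0.039, 0.06 ]), 'finger_force': np.float64(0.0), 'grip_width': np.float64(0.086)}
scene 48.4277620158376 319.8924978782114 241.45846229334396 [1.42552221 0.51581164 0.92633202] ['pixels', 'fovy', 'cx', 'cy', 'rvec', 'tvec']
top 52.89361005229502 319.05554936332396 232.92119814501748 [ 0.41356071 -0.01790038  0.98254296] ['pixels', 'fovy', 'cx', 'cy', 'rvec', 'tvec']
```

View pics/scene0.png

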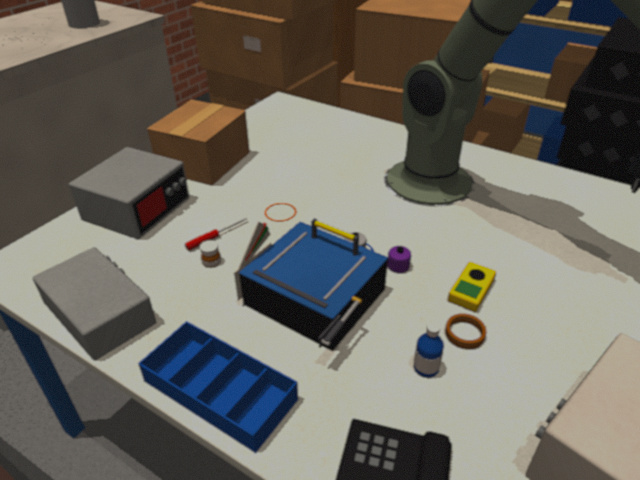

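View pics/top0.png

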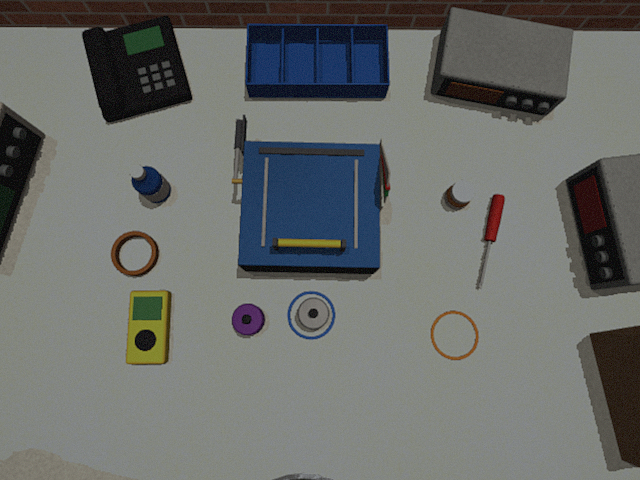

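The scene view shows the bin with its yellow handle at (335,232). The top view shows the pot at (313,313) in the blue ring, the orange ring at (455,335), the purple look-alike at (248,319), the handle at (310,243) and the quadrant plate at (384,185). Next I'll measure these.

```bash
python3 - <<'E'
from h import *
f,im=grab("top"); g,im2=grab("scene")
hsv=cv2.cvtColor(im,cv2.COLOR_BGR2HSV);h2=cv2.cvtColor(im2,cv2.COLOR_BGR2HSV)
def blob(h,lo,hi,box):
    m=cv2.inRange(h,lo,hi);k=np.zeros_like(m);x0,y0,x1,y1=box;k[y0:y1,x0:x1]=m[y0:y1,x0:x1]
    return k
def ellipse(k):
    c=np.vstack([c for c in cv2.findContours(k,0,2)[0]]);return cv2.fitEllipse(cv2.convexHull(c))
def rep(n,k,z):
    e=ellipse(k);c=e[0];p=onz(f,c,z)
    fl,A,cc=cam(f);print(n,np.round(c,1),np.round(p,4),"diam",np.round(np.array(e[1])*(cc[2]-z)/fl,4));return p
rep("orange",blob(hsv,(5,120,80),(20,255,255),(420,300,490,370)),0)
rep("blue",blob(hsv,(100,120,60),(125,255,255),(280,284,345,345)),0)
rep("purple",blob(hsv,(130,80,30),(165,255,255),(220,290,280,345)),.05)
g0=cv2.cvtColor(im,cv2.COLOR_BGR2GRAY)
k=blob(hsv,(0,0,0),(180,255,60),(303,303,324,324));rep("knob",k,.062)
# handle in both
ka=blob(hsv,(22,150,80),(35,255,255),(260,225,360,260)); kb=blob(h2,(22,150,80),(35,255,255),(300,210,370,255))
for kk,ff,nm in((ka,f,"top"),(kb,g,"scene")):
    r=cv2.minAreaRect(np.vstack(cv2.findContours(kk,0,2)[0]));b=cv2.boxPoints(r)
    L=sorted([tuple((b[i]+b[(i+1)%4])/2) for i in range(4)],key=lambda q:-np.hypot(q[0]-r[0][0],q[1]-r[0][1]))[:2]
    print(nm,np.round(r[0],1),np.round([onz(ff,q,.151) for q in L],4),np.round(onz(ff,r[0],.151),4),r[1:])
# lid outline corner points at z=.103
kl=blob(hsv,(100,120,30),(125,255,255),(225,130,395,285))
kl2=cv2.morphologyEx(kl,cv2.MORPH_OPEN,np.ones((9,9)))
c=max(cv2.findContours(kl,0,2)[0],key=cv2.contourArea)
r=cv2.minAreaRect(c);print("lid",r,np.round([onz(f,q,.106) for q in cv2.boxPoints(r)],4))
for n,z in(("pot",0.05),):
    print(np.round(onz(f,(313.5,313.5),z),4))
cv2.imwrite("pics/c1.png",cv2.resize(im[225:375,225:385],None,fx=4.5,fy=4,interpolation=cv2.INTER_CUBIC))
E
```

```text
orange [454.1 335.1] [ 0.3977 -0.302   0.    ] diam [0.0941 0.1003]
blue [310.8 314.9] [ 0.4386 -0.0152  0.    ] diam [0.0951 0.0967]
purple [247.7 319.1] [0.4298 0.1043 0.05  ] diam [0.0601 0.0622]
knob [312.6 313. ] [ 0.4404 -0.0188  0.062 ] diam [0.016 0.018]
top [309.  242.5] [[ 0.5595 -0.0669  0.151 ]
 [ 0.5596  0.0415  0.151 ]] [ 0.5596 -0.0126  0.151 ] ((7.0, 62.0), 90.0)
scene [333.7 229.8] [[ 0.5588 -0.0744  0.151 ]
 [ 0.5559  0.0364  0.151 ]] [ 0.5574 -0.018   0.151 ] ((42.37717819213867, 5.1991729736328125), 19.855215072631836)
lid ((309.6046142578125, 204.50244140625), (140.5898895263672, 124.01297760009766), 1.3322198390960693) [[ 0.5263  0.1173  0.106 ]
 [ 0.7656  0.1186  0.106 ]
 [ 0.7594 -0.1515  0.106 ]
 [ 0.5197 -0.1393  0.106 ]]
[ 0.4399 -0.0206  0.05  ]
```

View pics/c1.png

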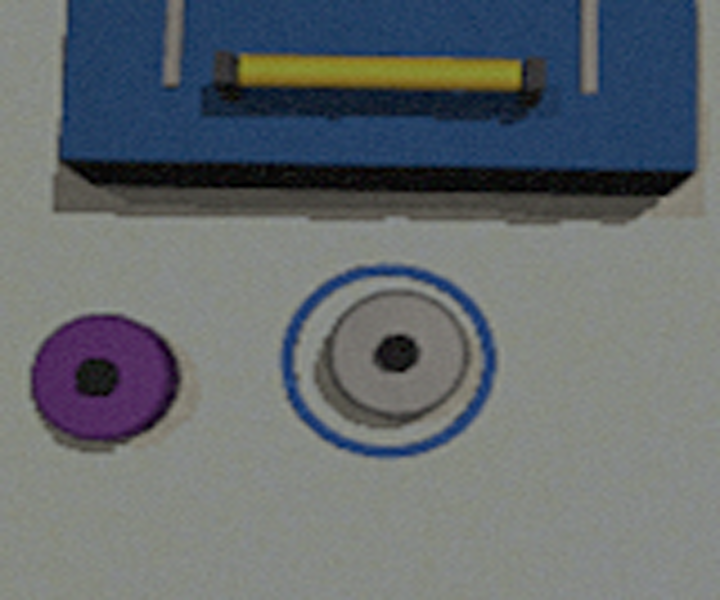

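Points check out against the sizes given (ring about 96 mm, bar 108 mm, pot 60 mm). I'll move towards the pot with the closing line along the travel direction (yaw about 2.99).

Call:
jog_arm(motion=[[0, 0, 0, -0.89, 1], [0, 0, 0, -0.89, 1], [-0.84, -0.95, 0, 0, 1], [-0.84, -0.95, 0, 0, 1], [-0.84, -0.95, 0, 0, 1], [-0.84, -0.95, 0, 0, 1], [-0.84, -0.95, 0, 0, 1], [-0.84, -0.95, 0, 0, 1], [-0.84, -0.95, 0, 0, 1], [-0.84, -0.95, 0, 0, 1], [-0.84, -0.95, 0, 0, 1], [-0.84, -0.95, 0, 0, 1]])

```text
clock: 1.4
position: [0.3869, 0.2782, 0.2314]
tool_rot: [3.142, 0.0, 2.993]
force: [1.0, 0.4, -0.1]
grip_width: 0.0852
finger_force: 0.0
```

Call:
jog_arm(motion=[[-0.84, -0.95, 0, 0, 1], [-0.84, -0.95, 0, 0, 1], [-0.84, -0.95, 0, 0, 1], [-0.84, -0.95, 0, 0, 1], [0, -0.9, 0.2, 0, 1], [0, -0.9, 0.2, 0, 1], [0, -0.9, 0.2, 0, 1], [0, -0.9, 0.2, 0, 1], [0, -0.9, 0.2, 0, 1], [0, 0, 0, 0, 1], [0, 0, 0, 0, 1]])

```text
clock: 2.5
position: [0.4492, 0.0183, 0.2013]
tool_rot: [3.142, -0.0, 2.992]
force: [-0.1, 0.3, -0.2]
grip_width: 0.0853
finger_force: 0.0
```

```bash
cat >> h.py <<'E'
def rows(p,yaw=None):
    s=bot.observe();A=R.from_euler("xyz",s["tool_rot"]).as_matrix()
    d=A.T@(np.array(p)-s["position"])/.03
    t=None if yaw is None else -(yaw-s["tool_rot"][2]+np.pi/2)%np.pi-np.pi/2
    print("shift units",np.round(d,2),"yaw",np.round(s["tool_rot"][2],4));return d
E
python3 - <<'E'
from h import *
s=bot.observe();f,im=grab("wrist","w1")
for n,p in(("knob",(.4404,-.0188,.062)),("pot",(.440,-.0195,.05))):print(n,proj(f,p,s))
E
```

```text
knob [263.85543572 224.7985074 ]
pot [264.82733998 220.1422161 ]
```

View pics/w1.png

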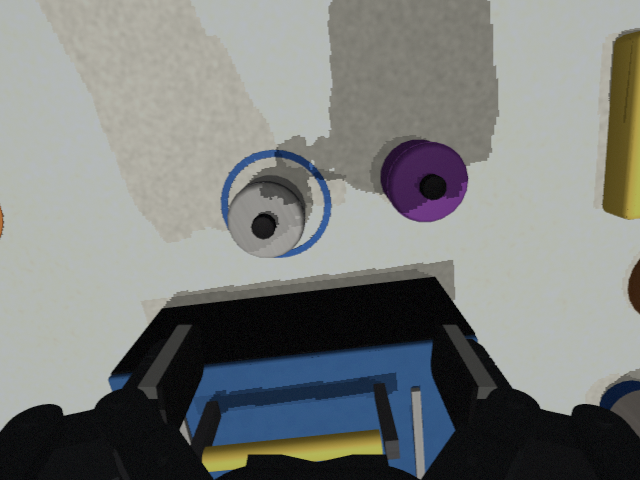

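The wrist view puts the knob at (263,226), against a prediction of (264,225), so the pot position holds to about 1 mm. Next I align above it and descend.

```bash
python3 -c "
from h import *
rows((.4402,-.0192,.006))"
```

```text
shift units [ 0.11 -1.3   6.51] yaw 2.9933
```

Call:
jog_arm(motion=[[0.06, -0.65, 0, 0, 1], [0.05, -0.65, 0, 0, 1], [0, 0, 0.9, 0, 1], [0, 0, 0.9, 0, 1], [0, 0, 0.9, 0, 1], [0, 0, 0.9, 0, 1], [0, 0, 0.9, 0, 1], [0, 0, 0.8, 0, 1], [0, 0, 0.6, 0, 1], [0, 0, 0.4, 0, 1], [0, 0, 0.2, 0, 1], [0, 0, 0, 0, 1]])

```text
clock: 3.75
position: [0.4401, -0.0193, 0.006]
tool_rot: [-3.142, -0.001, 2.994]
force: [0.8, 0.0, 0.5]
grip_width: 0.0853
finger_force: 0.0
```

Call:
jog_arm(motion=[[0, 0, 0, 0, 0.85], [0, 0, 0, 0, 0.78], [0, 0, 0, 0, 0.74], [0, 0, 0, 0, 0.74], [0, 0, 0, 0, 0.74]], newtons=20)

```text
clock: 4.25
position: [0.4403, -0.0196, 0.0065]
tool_rot: [3.142, 0.0, 2.993]
force: [1.0, 0.3, -0.8]
grip_width: 0.0631
finger_force: 0.0
```

Call:
jog_arm(motion=[[0, -0.05, 0, 0, 0.74], [0, -0.1, 0, 0, 0.74], [0, -0.2, 0, 0, 0.74], [0, -0.3, 0, 0, 0.74], [0, -0.35, 0, 0, 0.74], [0, -0.35, 0, 0, 0.74], [0, -0.35, 0, 0, 0.74], [0, -0.35, 0, 0, 0.74], [0, -0.35, 0, 0, 0.74], [0, -0.35, 0, 0, 0.74], [0, -0.2, 0, 0, 0.74], [0, -0.05, 0, 0, 0.74]])

```text
clock: 5.45
position: [0.4266, -0.1094, 0.0063]
tool_rot: [-3.142, -0.0, 2.992]
force: [0.4, 6.5, 3.2]
grip_width: 0.0633
finger_force: 3.3
```

```bash
python3 - <<'E'
from h import *
s=bot.observe();f,im=grab("scene");f,t=grab("top");g,w=grab("wrist")
o=np.hstack([cv2.resize(im[150:300,220:440],(440,300)),cv2.resize(t[230:380,280:500],(440,300))])
cv2.imwrite("pics/s2.png",cv2.resize(np.vstack([o,cv2.resize(w,(880,660))[200:500]]),(800,545)))
rows((.3977,-.302,.006))
E
```

```text
shift units [-0.   -6.51  0.01] yaw 2.9926
```

View pics/s2.png

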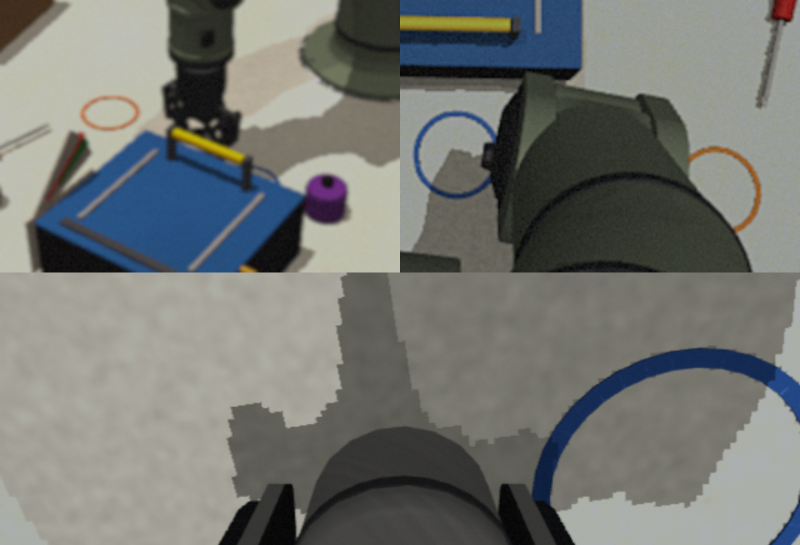

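The pot stands upright between the fingers and slides with them (push about 6.5 N). I continue to the orange ring.

Call:
jog_arm(motion=[[0, -0.1, 0, 0, 0.74], [0, -0.2, 0, 0, 0.74], [0, -0.35, 0, 0, 0.74], [0, -0.35, 0, 0, 0.74], [0, -0.35, 0, 0, 0.74], [0, -0.35, 0, 0, 0.74], [0, -0.35, 0, 0, 0.74], [0, -0.35, 0, 0, 0.74], [0, -0.35, 0, 0, 0.74], [0, -0.35, 0, 0, 0.74], [0, -0.35, 0, 0, 0.74], [0, -0.35, 0, 0, 0.74]])

```text
clock: 6.8
position: [0.4097, -0.2223, 0.0063]
tool_rot: [3.142, -0.0, 2.993]
force: [1.3, 3.5, -1.2]
grip_width: 0.063
finger_force: 1.7
```

Call:
jog_arm(motion=[[0, -0.35, 0, 0, 0.74], [0, -0.35, 0, 0, 0.74], [0, -0.35, 0, 0, 0.74], [0, -0.35, 0, 0, 0.74], [0, -0.35, 0, 0, 0.74], [0, -0.35, 0, 0, 0.74], [0, -0.3, 0, 0, 0.74], [0, -0.2, 0, 0, 0.74], [0, -0.15, 0, 0, 0.74], [0, -0.06, 0, 0, 0.74], [0, 0, 0, 0, 0.74]])

```text
clock: 7.9
position: [0.3975, -0.3051, 0.0063]
tool_rot: [-3.141, 0.0, 2.993]
force: [0.6, 0.7, 0.6]
grip_width: 0.0633
finger_force: 0.0
```

```bash
python3 - <<'E'
from h import *
s=bot.observe();g,w=grab("wrist","w3");print(s["position"],s["force"],s["grip_width"])
h=cv2.cvtColor(w,cv2.COLOR_BGR2HSV);m=cv2.inRange(h,(5,120,80),(20,255,255))
ys,xs=np.nonzero(m);P=np.array([onz(g,q,0,s)[:2] for q in zip(xs,ys)])
A=np.c_[2*P,np.ones(len(P))];c=np.linalg.lstsq(A,(P**2).sum(1),rcond=None)[0]
print("ring",c[:2],"r",np.sqrt(c[2]+c[0]**2+c[1]**2),len(P))
E
```

```text
[ 0.39749446 -0.30505647  0.00634149] [0.64992011 0.69616026 0.60864254] 0.06329133724781279
ring [ 0.40014412 -0.30244835] r 0.04505443342049508 5046
```

View pics/w3.png

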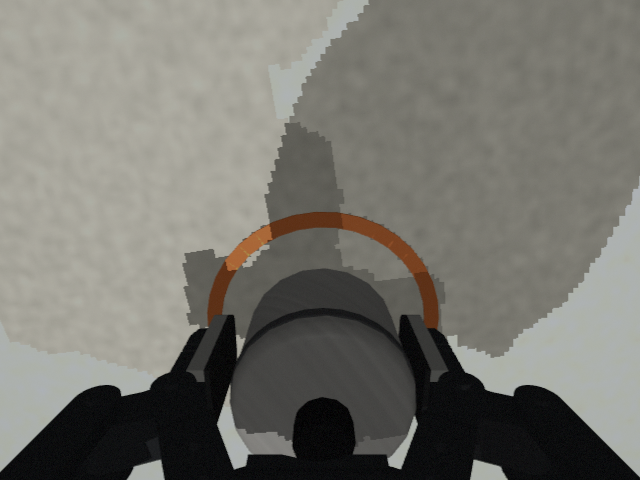

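The wrist view shows the pot between the pads, upright, inside the orange ring (ring arc around (323,215–330)). The pot is within about 3 mm of the centre, so I release and rise.

Call:
jog_arm(motion=[[0, 0, 0, 0, 0.85], [0, 0, 0, 0, 1], [0, 0, 0, 0, 1], [0, 0, -0.2, 0, 1], [0, 0, -0.5, 0, 1], [0, 0, -0.9, 0, 1], [0, 0, -0.9, 0, 1], [0, 0, -0.9, 0, 1], [0, 0, -0.9, 0, 1], [0, 0, -0.9, 0, 1], [0, 0, -0.9, 0, 1], [0, 0, -0.9, 0, 1]])

```text
clock: 9.15
position: [0.3973, -0.3046, 0.218]
tool_rot: [-3.141, 0.0, 2.993]
force: [-0.7, -0.1, -0.4]
grip_width: 0.0855
finger_force: 0.0
```

```bash
python3 - <<'E'
from h import *
s=bot.observe();g,w=grab("wrist","w4");print(s["position"])
h=cv2.cvtColor(w,cv2.COLOR_BGR2HSV);m=cv2.inRange(h,(5,120,80),(20,255,255))
ys,xs=np.nonzero(m);P=np.array([onz(g,q,0,s)[:2] for q in zip(xs,ys)])
A=np.c_[2*P,np.ones(len(P))];c=np.linalg.lstsq(A,(P**2).sum(1),rcond=None)[0]
print("ring",c[:2],"r",np.sqrt(c[2]+c[0]**2+c[1]**2),len(P))
u,v=proj(g,(.3977,-.303,.062),s);print(u,v)
x0,y0=int(max(u-20,0)),int(max(v-20,0))
k=cv2.inRange(h[y0:y0+40,x0:x0+40],(0,0,0),(180,255,50));M=cv2.moments(k,True)
print(np.round(onz(g,(x0+M["m10"]/M["m00"],y0+M["m01"]/M["m00"]),.062,s),4),M["m00"])
cv2.imwrite("pics/w4c.png",w)
E
```

```text
[ 0.39725836 -0.30463586  0.21798162]
ring [ 0.40055625 -0.30246116] r 0.04525777110839399 1443
318.2899109023589 223.04732363523837
[ 0.4025 -0.3034  0.062 ] 439.0
```

View pics/w4.png

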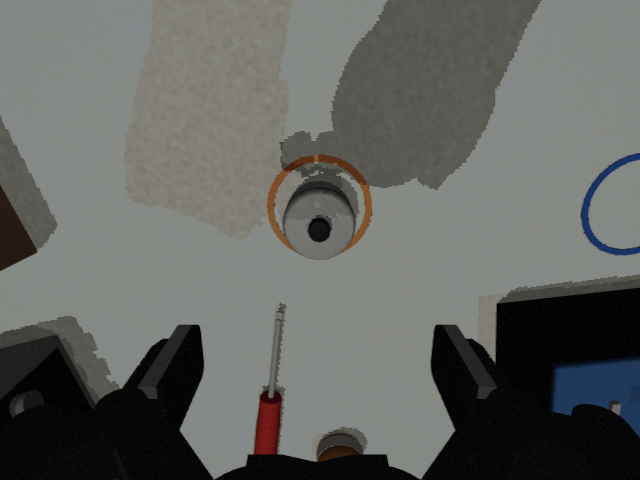

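The pot is upright at (0.4025, -0.3034) and the ring centre at (0.4005, -0.3025), so it is fully inside. In the image the knob is at (319,230). Next is the handle, starting with a joint and bar-direction check.

```bash
python3 - <<'E'
from h import *
s=bot.observe();print(np.round(s["qpos"],2))
f,im=grab("top");h=cv2.cvtColor(im,cv2.COLOR_BGR2HSV)
k=cv2.inRange(h,(22,130,70),(36,255,255));k[:225]=0;k[262:]=0;k[:,:262]=0;k[:,355:]=0
ys,xs=np.nonzero(k);P=np.array([onz(f,q,.156)[:2] for q in zip(xs,ys)])
c=P.mean(0);w,V=np.linalg.eigh(np.cov((P-c).T));v=V[:,1]*np.sign(V[1,1])
print("bar",c,"yaw deg",np.degrees(-np.arctan2(v[0],v[1])),len(P))
E
```

```text
[ 0.55  0.34 -0.01  1.93  0.01  0.87  1.95]
bar [ 0.55829296 -0.01215186] yaw deg -1.3011784405200841 453
```

Call:
jog_arm(motion=[[0, 0, -0.15, 1, 1], [0, 0, -0.15, 1, 1], [0, 0, -0.15, 1, 1], [0, 0, -0.15, 1, 1], [0, 0, -0.15, 1, 1], [0, 0, -0.15, 1, 1], [0, 0, -0.15, 1, 1], [0, 0, -0.15, 1, 1], [0, 0, -0.15, 1, 1], [0, 0, -0.15, 1, 1]])

```text
clock: 10.25
position: [0.3972, -0.3046, 0.2613]
tool_rot: [-3.141, -0.0, 2.19]
force: [-0.1, 0.5, 0.5]
grip_width: 0.0856
finger_force: 0.0
```

```bash
python3 -c "
from h import *
print(np.round(bot.observe()['qpos'],2)); rows((.52,-.0152,.26))"
```

```text
[ 0.41  0.29  0.16  1.89 -0.05  0.96  1.21]
shift units [5.48 8.93 0.04] yaw 2.1899
```

Call:
jog_arm(motion=[[0, 0, 0, 1, 1], [0, 0, 0, 1, 1], [0, 0, 0, 1, 1], [0, 0, 0, 1, 1], [0, 0, 0, 1, 1], [0, 0, 0, 1, 1], [0, 0, 0, 1, 1], [0, 0, 0, 1, 1], [0, 0, 0, 0.05, 1]])

```text
clock: 11.15
position: [0.3973, -0.3046, 0.2611]
tool_rot: [-3.141, -0.0, 1.548]
force: [-0.2, 0.3, -0.4]
grip_width: 0.0855
finger_force: 0.0
```

```bash
python3 -c "
from h import *
print(np.round(bot.observe()['qpos'],2)); rows((.54,-.014,.26))"
```

```text
[ 0.31  0.3   0.28  1.9  -0.1   0.96  0.61]
shift units [9.79 4.53 0.04] yaw 1.5477
```

Call:
jog_arm(motion=[[0.89, 0.47, 0, 0, 1], [0.89, 0.47, 0, 0, 1], [0.89, 0.47, 0, 0, 1], [0.89, 0.47, 0, 0, 1], [0.89, 0.47, 0, 0, 1], [0.89, 0.47, 0, 0, 1], [0.89, 0.47, 0, 0, 1], [0.89, 0.47, 0, 0, 1], [0.89, 0.47, 0, 0, 1], [0.89, 0.47, 0, 0, 1], [0.89, 0.45, 0, 0, 1], [0, 0, 0, 0, 1]])

```text
clock: 12.35
position: [0.5593, -0.0105, 0.2608]
tool_rot: [-3.141, -0.001, 1.556]
force: [-1.0, -0.6, -1.2]
grip_width: 0.0855
finger_force: 0.0
```

```bash
python3 - <<'E'
from h import *
s=bot.observe();g,w=grab("wrist","w5");print(s["position"],s["tool_rot"])
h=cv2.cvtColor(w,cv2.COLOR_BGR2HSV);k=cv2.inRange(h,(22,130,50),(36,255,255))
n,l,st,ce=cv2.connectedComponentsWithStats(k);i=1+st[1:,4].argmax();print(st[i],ce[i])
c=cv2.findContours((l==i).astype(np.uint8),0,2)[0][0]
P=np.array([onz(g,q[0],.151,s)[:2] for q in c]);r=cv2.minAreaRect((P*1000).astype(np.float32));print(r)
E
```

```text
[ 0.55933575 -0.01048115  0.26078539] [-3.14136240e+00 -1.27601462e-03  1.55640102e+00]
[ 308  164   22  161 3226] [317.61128332 242.20582765]
((560.6083374023438, -14.710636138916016), (112.1543960571289, 13.146135330200195), 88.74340057373047)
```

View pics/w5.png

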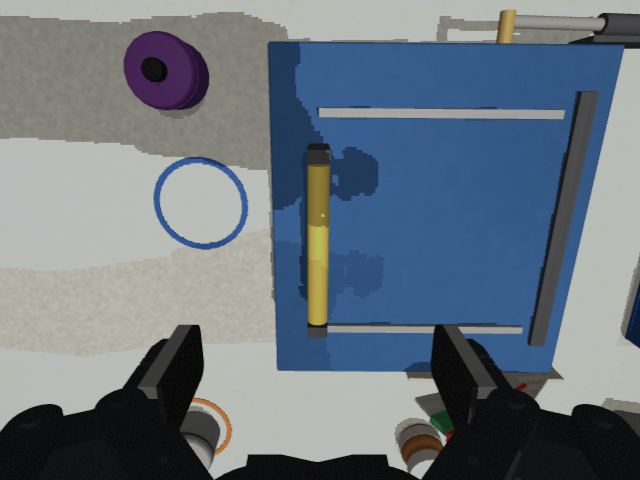

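The wrist view shows the bar from (317,160) to (317,330), centred at (0.5605, -0.0147), with nothing in the way of the fingers. I descend and close.

Call:
jog_arm(motion=[[-0.13, 0.03, 0, 0.1, 1], [0, 0, 0.6, 0, 1], [0, 0, 0.8, 0, 1], [0, 0, 0.8, 0, 1], [0, 0, 0.8, 0, 1], [0, 0, 0.6, 0, 1], [0, 0, 0.4, 0, 1], [0, 0, 0.2, 0, 1], [0, 0, 0.09, 0, 1], [0, 0, 0, 0, 1]])

```text
clock: 13.4
position: [0.5593, -0.0187, 0.1329]
tool_rot: [3.141, 0.0, 1.541]
force: [0.1, -0.7, 0.7]
grip_width: 0.0856
finger_force: 0.0
```

Call:
jog_arm(motion=[[0, 0, 0, 0, 0.6], [0, 0, 0, 0, 0.35], [0, 0, 0, 0, 0.25], [0, 0, 0, 0, 0.15], [0, 0, 0, 0, 0.05], [0, 0, 0, 0, 0], [0, 0, 0, 0, 0], [0, 0, 0, 0, 0]], newtons=60)

```text
clock: 14.2
position: [0.5598, -0.0184, 0.1329]
tool_rot: [3.14, -0.0, 1.541]
force: [5.6, -0.2, 1.7]
grip_width: 0.012
finger_force: 58.5
```

```bash
python3 - <<'E'
from h import *
s=bot.observe();print({k:np.round(s[k],4) for k in("position","tool_rot","force","moment","grip_width","finger_force")})
r,q=.205,.051;a0=s["tool_rot"][2];e=np.array([np.sin(a0),-np.cos(a0)])
def P(t): return np.array([r-r*np.cos(t)+q*np.sin(t), r*np.sin(t)+q*np.cos(t)-q])
T=np.linspace(0,.64,17);D=np.diff([P(t) for t in T],axis=0)/.03
for t,d in zip(T[1:],D):print(round(t,3),np.round(d,3),np.round(P(t),4))
E
```

```text
{'position': array([ 0.5598, -0.0184,  0.1329]), 'tool_rot': array([ 3.1402, -0.    ,  1.5412]), 'force': array([ 5.6425, -0.2131,  1.6808]), 'moment': array([-0.0642, -1.0599,  0.113 ]), 'grip_width': np.float64(0.012), 'finger_force': np.float64(58.4578)}
0.04 [0.073 0.272] [0.0022 0.0082]
0.08 [0.084 0.269] [0.0047 0.0162]
0.12 [0.095 0.265] [0.0076 0.0242]
0.16 [0.105 0.261] [0.0107 0.032 ]
0.2 [0.116 0.257] [0.0142 0.0397]
0.24 [0.126 0.252] [0.018  0.0473]
0.28 [0.136 0.247] [0.0221 0.0547]
0.32 [0.146 0.241] [0.0264 0.0619]
0.36 [0.155 0.235] [0.0311 0.0689]
0.4 [0.165 0.229] [0.036  0.0758]
0.44 [0.174 0.222] [0.0412 0.0825]
0.48 [0.182 0.215] [0.0467 0.0889]
0.52 [0.191 0.207] [0.0524 0.0951]
0.56 [0.199 0.199] [0.0584 0.1011]
0.6 [0.207 0.191] [0.0646 0.1068]
0.64 [0.214 0.183] [0.071  0.1123]
```

The grip is on the bar (12 mm, 58 N). I lift along the hatch's arc.

Call:
jog_arm(motion=[[0, 0.035, -0.137, 0, 0], [0, 0.038, -0.136, 0, 0], [0, 0.084, -0.269, 0, 0], [0, 0.095, -0.265, 0, 0], [0, 0.105, -0.261, 0, 0], [0, 0.116, -0.257, 0, 0], [0, 0.126, -0.252, 0, 0], [0, 0.136, -0.247, 0, 0], [0, 0.146, -0.241, 0, 0], [0, 0.155, -0.235, 0, 0], [0, 0, 0, 0, 0]], newtons=70)

```text
clock: 15.3
position: [0.5908, -0.0191, 0.2019]
tool_rot: [3.141, -0.0, 1.541]
force: [6.4, 1.0, -7.4]
grip_width: 0.0119
finger_force: 68.5
```

```bash
cat > ang.py <<'E'
from h import *
from scipy.optimize import least_squares
s=bot.observe();print({k:np.round(s[k],4) for k in("clock","position","tool_rot","force","grip_width","finger_force")})
# hinge from bar position at rest; angle from tool displacement
for nm in("top","scene"):
    f,im=grab(nm);h=cv2.cvtColor(im,cv2.COLOR_BGR2HSV);k=cv2.inRange(h,(22,130,50),(36,255,255))
    P=lambda t:(np.array([.7655-.205*np.cos(t)+.051*np.sin(t),-.0187,.1+.205*np.sin(t)+.051*np.cos(t)]))
    T=np.linspace(0,.8,81);print(nm,[ (round(t,2),np.round(proj(f,P(t))).astype(int).tolist()) for t in T[::20]], k[150:300,250:400].sum()//255)
p=s["position"]; d=np.array([.5605-.7655+p[0]-.5598, p[2]-.1329+.051])
print("angle(disp)",np.arctan2(d[1],-d[0])-np.arctan2(.051,.205),"radius",np.hypot(*d),"vs",np.hypot(.205,.051))
E
python3 ang.py
```

```text
{'clock': np.float64(15.3), 'position': array([ 0.5908, -0.0191,  0.2019]), 'tool_rot': array([ 3.1409e+00, -2.0000e-04,  1.5414e+00]), 'force': array([ 6.4483,  0.9975, -7.3715]), 'grip_width': np.float64(0.0119), 'finger_force': np.float64(68.4913)}
top [(np.float64(0.0), [312, 242]), (np.float64(0.2), [312, 229]), (np.float64(0.4), [312, 212]), (np.float64(0.6), [312, 189]), (np.float64(0.8), [312, 163])] 0
scene [(np.float64(0.0), [333, 230]), (np.float64(0.2), [330, 220]), (np.float64(0.4), [325, 212]), (np.float64(0.6), [317, 207]), (np.float64(0.8), [308, 205])] 157
angle(disp) 0.35975346587501583 radius 0.21138952200666192 vs 0.2112486686348579
```

By displacement the hatch is at 0.36 rad. The force along the arc agrees: 2.6 N measured, 2.7 N expected. I continue slowly past the balance.

Call:
jog_arm(motion=[[0, 0.082, -0.115, 0, 0], [0, 0.083, -0.114, 0, 0], [0, 0.087, -0.111, 0, 0], [0, 0.087, -0.111, 0, 0], [0, 0.091, -0.108, 0, 0], [0, 0.091, -0.107, 0, 0], [0, 0.095, -0.104, 0, 0], [0, 0.096, -0.103, 0, 0], [0, 0, 0, 0, 0], [0, 0, 0, 0, 0]])

```text
clock: 16.4
position: [0.6115, -0.0196, 0.2275]
tool_rot: [-3.141, -0.0, 1.541]
force: [5.2, 2.1, -5.7]
grip_width: 0.012
finger_force: 68.7
```

```bash
python3 ang.py; python3 - <<'E'
from h import *
f,a=grab("scene");g,b=grab("top")
cv2.imwrite("pics/q6.png",np.hstack([cv2.resize(a[190:320,200:330],(400,400),interpolation=cv2.INTER_CUBIC),cv2.resize(b[120:270,270:420],(400,400),interpolation=cv2.INTER_CUBIC)]))
E
```

```text
{'clock': np.float64(16.4), 'position': array([ 0.6115, -0.0196,  0.2275]), 'tool_rot': array([-3.1412e+00, -3.0000e-04,  1.5414e+00]), 'force': array([ 5.2065,  2.088 , -5.7316]), 'grip_width': np.float64(0.012), 'finger_force': np.float64(68.6614)}
top [(np.float64(0.0), [312, 242]), (np.float64(0.2), [312, 229]), (np.float64(0.4), [312, 212]), (np.float64(0.6), [312, 189]), (np.float64(0.8), [312, 163])] 0
scene [(np.float64(0.0), [333, 230]), (np.float64(0.2), [330, 220]), (np.float64(0.4), [325, 212]), (np.float64(0.6), [317, 207]), (np.float64(0.8), [308, 205])] 176
angle(disp) 0.5157054109040657 radius 0.2114031360459946 vs 0.2112486686348579
```

View pics/q6.png

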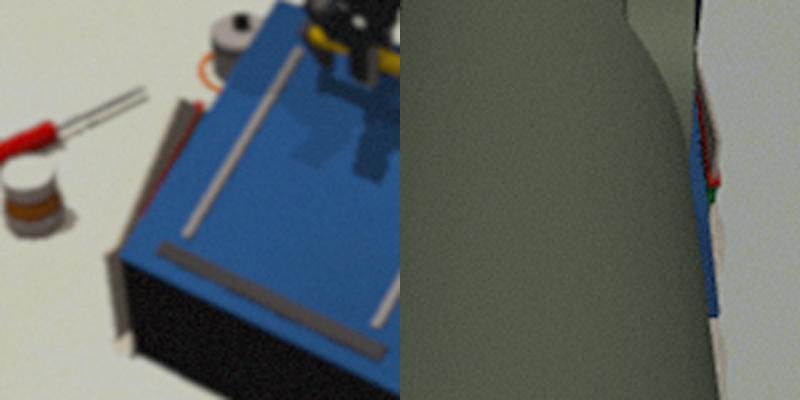

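The red line shows just above the hatch edge and the green is covered in the left panel. That fits an angle near 0.52 rad, still below the balance. I go just past it to about 0.635 and hold briefly.

Call:
jog_arm(motion=[[0, 0.099, -0.1, 0, 0], [0, 0.1, -0.1, 0, 0], [0, 0.103, -0.096, 0, 0], [0, 0.104, -0.095, 0, 0], [0, 0.106, -0.092, 0, 0], [0, 0.107, -0.091, 0, 0], [0, 0, 0, 0, 0], [0, 0, 0, 0, 0], [0, 0, 0, 0, 0]])

```text
clock: 17.5
position: [0.6301, -0.02, 0.2448]
tool_rot: [-3.141, -0.0, 1.542]
force: [5.1, 3.4, -4.4]
grip_width: 0.0118
finger_force: 68.7
```

```bash
python3 ang.py | grep -v -e top -e scene; python3 - <<'E'
from h import *
f,a=grab("scene");c=a[190:320,200:330]
hsv=cv2.cvtColor(c,cv2.COLOR_BGR2HSV)
red=cv2.inRange(hsv,(0,140,60),(8,255,255))|cv2.inRange(hsv,(172,140,60),(180,255,255));red[:,:40]=0
print("red px right of driver",(red>0).sum())
cv2.imwrite("pics/q7.png",cv2.resize(c,(520,520),interpolation=cv2.INTER_CUBIC))
E
```

```text
{'clock': np.float64(17.5), 'position': array([ 0.6301, -0.02  ,  0.2448]), 'tool_rot': array([-3.1412e+00, -5.0000e-04,  1.5416e+00]), 'force': array([ 5.0992,  3.3863, -4.431 ]), 'grip_width': np.float64(0.0118), 'finger_force': np.float64(68.7381)}
angle(disp) 0.6360865026886369 radius 0.21139833974213362 vs 0.2112486686348579
red px right of driver 0
```

The hatch reads 0.636: the arc force has flipped to +1 N and the red line is now covered, so it is just past the balance. I ease it back to about 0.516.

Call:
jog_arm(motion=[[0, -0.054, 0.046, 0, 0], [0, -0.053, 0.045, 0, 0], [0, -0.106, 0.092, 0, 0], [0, -0.104, 0.095, 0, 0], [0, -0.103, 0.096, 0, 0], [0, -0.1, 0.1, 0, 0], [0, -0.05, 0.05, 0, 0], [0, -0.049, 0.05, 0, 0], [0, 0, 0, 0, 0], [0, 0, 0, 0, 0], [0, 0, 0, 0, 0], [0, 0, 0, 0, 0]])

```text
clock: 18.85
position: [0.6115, -0.0196, 0.2275]
tool_rot: [-3.141, -0.0, 1.541]
force: [5.8, 2.9, -5.9]
grip_width: 0.0116
finger_force: 68.6
```

```bash
python3 ang.py | grep -v -e top -e scene; python3 - <<'E'
from h import *
f,a=grab("scene");cv2.imwrite("pics/q8.png",cv2.resize(a[150:320,200:420],(770,595),interpolation=cv2.INTER_CUBIC))
print(np.abs(bot.observe()["qd"]).max())
E
```

```text
{'clock': np.float64(18.85), 'position': array([ 0.6115, -0.0196,  0.2275]), 'tool_rot': array([-3.1413e+00, -3.0000e-04,  1.5414e+00]), 'force': array([ 5.8359,  2.9118, -5.8884]), 'grip_width': np.float64(0.0116), 'finger_force': np.float64(68.6465)}
angle(disp) 0.5160762476174194 radius 0.21141278408122383 vs 0.2112486686348579
0.002262255295550512
```

View pics/q8.png

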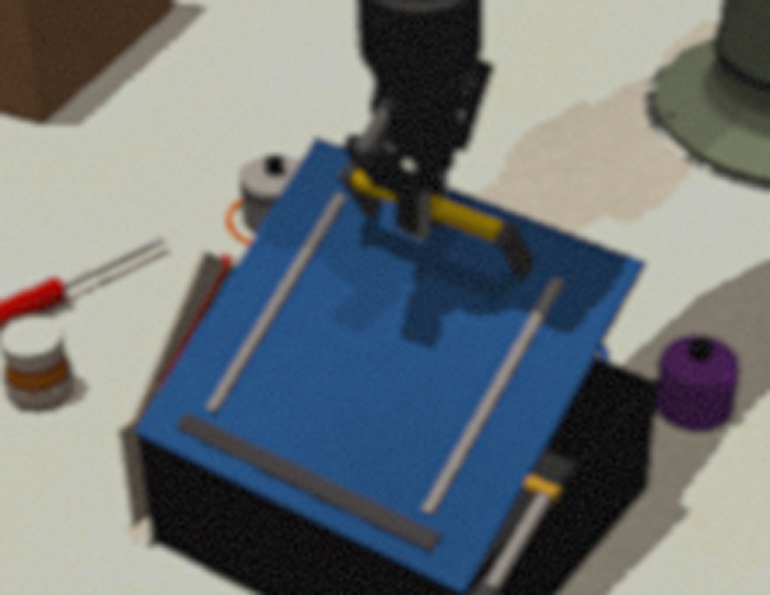

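The picture shows the hatch edge just under the red line (at about (225,262)), the bar held at (430,205), and the pot upright in the orange ring at (270,185). The hatch is still, at about 0.516 rad and inside the green band, so I hand in.

```bash
python3 -c "
from workcell import bot
print(bot.job_done())"
```

```text
the job is handed in; nothing more can be done
None
```

I slid the pot into the orange ring and let go of it, took the hatch just past its balance (about 0.64 rad), eased it back to about 0.52 rad in the green band, and handed in with the gripper still holding the handle there.

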